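Log two sample jars in by tripping the station's roller-lever switch between them

ROBOT

A 6-joint arm with a two-finger parallel gripper is mounted at the origin on a cart in front of the work surface, level with it; the furniture and walls round the work are solid. World frame = base frame: x ahead of the robot, y to its left, z up, the work surface at z = 0. Lengths are in m, angles in rad, forces in N, time in s.
With the tool pointing down it reaches from about 0.35 to 0.875 m from the base axis. Payload 4.2 kg.
Tool frame: the origin (TCP) lies midway between the tips of the shut fingers; the grasp point (between the pads) lies 19 mm behind it; y points along the fingers, z is the direction in which the jaws open and shut, and the axes are right-handed (so a half turn about y gives the same grasp; the last joint's range is limited). The gripper opens to 87 mm and grips with 3 to 60 N. Pads are 19 mm wide; open, the fingers measure 117 mm over their backs; the gripper's body (75 mm by 190 mm) begins 51 mm behind the grasp point.
Start: joints at [1.421, 0.385, 0.008, 0, -1.194, -0.259], TCP at [0.248, 0.573, 0.223] pointing down, gripper open.
Joint ranges: [-3.14, 3.14], [-1.21, 2.06], [-1.07, 1.41], [-3.16, 2.05], [-2.99, -0.16], [-3.1, 3.1]. Speed limits (rad/s): [2.79, 2.79, 3.14, 3.14, 3.14, 3.14].

INTERFACE

Orientations are given as a 3x3 rotation matrix whose columns are the frame's x, y, z axes.
In Python, from workcell import arm gives the robot as it stands. The module is installed in compiled form; this text tells all that it offers.
- The arm moves only by the shell command python3 -m handwheel 'ROWS' [FORCE]. ROWS is text: rows parted by semicolons, each of 7 numbers parted by spaces: the shift along the tool's x, y, z in mm, then the turn, a rotation vector about the tool's x, y, z in rad, then the closure in counts, from 0 (fully open) to 255 (shut). In form: dx dy dz rx ry rz fingers; .... A call has 1 to 10 rows; each row shifts and turns the commanded pose from where the row before left it, along the tool's axes as they then stand; what a row does not reach is not made up. A row lasts 1/12 s, in which the tool goes at most 41.7 mm and 7.16 degrees, less where a joint would pass 70% of its speed; a pose out of reach is approached as far as the arm can. A call with a gripper value outside its range is refused whole. The fingers move at their own pace and stop on an object; FORCE is the grip in N (left out, the last holds). Time passes only in rows, so rows that do not move let the fingers close. It gives the time, the measured TCP pose, the force and the opening at its end, in the units of the state.
- arm.sense(): the state, without advancing time (a new reading comes with each control period).
- arm.capture(name): name is "side" or "top" or "wrist"; returns the picture (384x512x3 uint8, red, green, blue); there is no depth.
- arm.get_calibration(name): a dict with "vertical_fov" (degrees; the focal length in pixels is half the picture's height over the tangent of half this angle, whatever the lens; pixels are square), "cx", "cy" (the principal point, pixels), "R" (3x3) and "t" (3): a world point X has camera coordinates R X + t. Camera axes: x right, y down, z forward; pixel columns grow to the right and rows downward; lengths in m; the calibration is good to about 2 mm. A picture is of the moment at which its call begins: read the wrist's pose just before it. get_calibration takes no time and is no camera call; for the wrist camera it gives the pose at the moment of the call.
- arm.sign_off(): hands the job in, once; it reports no verdict.
The state is a dict: "time_s": time; "qpos": joint angles; "dq": joint speeds; "joint_torque": joint torques, N m; "tool_pos": TCP position; "tcp_rot": TCP orientation; "ft_force": force on the tool from outside, world axes, zero at the start; "torque": the same for the moment, N m; "finger_gap": finger opening in m.
Only numpy, scipy, OpenCV 4.12 (cv2) and the standard library are available. Lean on these libraries where they do the work, as an engineer would, in place of code of your own. Each camera call takes 0.05 s, during which the arm holds its last target.

TASK

Log the two white jars in at the jar station: set one jar (either) down upright in the nest marked with one raised dot, then, with nest two still empty, swing the roller lever of the limit switch over until it clicks, just past upright, hold it there a moment without driving it onto its end stop, and let it spring back. Only then set the other jar down upright in the nest marked with two dots; place the jars, do not drop them, let go of everything at the end and leave the other loose things on the table where they are.

Things in the scene. Friction and masses are not known exactly. Their poses are not given: they have to be found in the camera images.
- jar_a: white screw-top sample jar, standing; 66 mm tall, body 65 mm across up to 48 mm, round lid 67 mm across from 48 to 66 mm; 0.12 kg; origin at the centre of its underside, z up through the lid. Grasp it across the lid from above
- jar_b: a second, identical white jar; same origin and axes
- station_base: fixed aluminium base plate 150 x 250 x 6 mm lying on the table, carrying the two nests side by side along its y; origin at the centre of its underside, z up. Which nest is on which side varies. Between the station and the switch a fixed gooseneck lamp reaches over the table from the back; its dark neck is up to 0.20 m high, so carry things across above it
- nest_1_floor (a point): centre of the floor inside the steel ring of nest one (ONE raised dark dot, a disc 14 mm across and 4 mm high, on the grey plate at its -x edge), 15 mm above the table; x and y as the base plate's, z up. The ring is 74 mm inside, 85 mm outside, and its rim stands 13 mm above this floor. The nests are 120 mm apart, centre to centre
- nest_2_floor (a point): the same point of nest two (TWO raised dots side by side on the grey plate at its -x edge); same sizes
- limit_switch: fixed roller-lever limit switch: steel foot plate 110 x 90 mm (x, y), grey upright housing 44 x 40 mm, its top 112 mm above the table; origin at the centre of the foot's underside, z up. The lever and roller swing in an upright plane parallel to its x-z plane beside the housing's -y face, the roller 47 mm to -y of the origin. The lever leans to -x at rest and is pushed at the roller towards +x
- lever_pivot (a point): point on the lever's shaft axis, in the plane of the roller, 90 mm above the table; x, y, z axes as the switch body's; the lever turns about its y
- roller_center (a point): centre of the black roller at the lever's end, 80 mm from the pivot: at rest 38 mm to -x of the pivot and 160 mm above the table; the roller is 26 mm across and 12 mm wide along y and turns freely
- switch_lever (a joint): lever angle, rad: 0 at rest (leaning 0.5 rad to -x of upright), 0.5 when upright, growing towards +x; the switch clicks at 0.55; end stop at 1.15 (0.65 rad past upright; keep below 1.0). A spring returns it to 0 when let go; holding it at the click takes about 4 N at the roller
- tape_dispenser: bystander: black tape dispenser, 60 x 181 x 73 mm; origin at the centre of its underside
- slide_box: bystander: flat slide box with lid, 68 x 90 x 36 mm, far left; origin at the centre of its underside
- glue_stick: bystander: upright glue stick, 26 mm across, 84 mm tall, far left; origin at the centre of its underside
- magnifier: bystander: hand magnifier lying flat, 201 x 94 x 15 mm; origin at the centre of its underside
Things that resemble listed ones, but are neither listed nor needed, are in the scene too. Leave any brown or turquoise look-alike of the jar_a alone. What is shaped like the jar_b but black or brown is not meant.

How it is judged:
By the outcome, as a careful person would: the job done as asked, in the order asked, and still so for the second after the job is handed in, with the robot touching nothing.
It also fails if it takes over 66 s, if anything falls off the work surface, if the arm or the gripper's body presses on something with over 40 N, if the wrist force passes 120 N, or if a joint passes its speed limit or range.

## Working session

There is one attempt and no reset: what is moved stays moved. The work goes in short steps, Python scripts to look and compute and a shell command to move; the robot and the scene stay as the last step left them, time stands still between calls to the robot, and variables do not carry over. Pictures are saved under pics/ and viewed, and the job is handed in when it is done.

```bash
mkdir -p pics
cat > h.py <<'E'
import numpy as np, cv2
from workcell import arm
def snap(n,f):
    cal=arm.get_calibration(n); im=arm.capture(n); cv2.imwrite('pics/'+f+'.png',im[:,:,::-1]); np.savez('pics/'+f+'.npz',im=im,**{k:np.array(v) for k,v in cal.items()}); return im,cal
def load(f):
    d=np.load('pics/'+f+'.npz'); return d['im'],{k:d[k] for k in d.files if k!='im'}
def ray(cal,u,v):
    f=192/np.tan(np.radians(float(cal['vertical_fov']))/2)
    R=np.array(cal['R']);t=np.array(cal['t'])
    return -R.T@t, R.T@np.array([(u-cal['cx'])/f,(v-cal['cy'])/f,1])
def onz(cal,u,v,z):
    c,d=ray(cal,u,v); return c+d*(z-c[2])/d[2]
def proj(cal,X):
    f=192/np.tan(np.radians(float(cal['vertical_fov']))/2)
    p=np.array(cal['R'])@np.array(X)+np.array(cal['t']); return p[0]/p[2]*f+cal['cx'],p[1]/p[2]*f+cal['cy']
E
python3 - <<'E'
from h import *
np.set_printoptions(precision=3,suppress=True)
for n in ['top','side','wrist']:
    im,c=snap(n,n+'0'); cv2.imwrite('pics/%s0b.png'%n,cv2.resize(im[:,:,::-1],(800,600),interpolation=cv2.INTER_CUBIC)); print(n,c)
s=arm.sense(); print(s)
E
```

```text
top {'vertical_fov': 55.77240196040631, 'cx': 258.2633982461584, 'cy': 189.8300836097202, 'R': array([[ 0.017, -1.   ,  0.003],
       [-0.984, -0.018, -0.179],
       [ 0.179,  0.   , -0.984]]), 't': array([0.018, 0.542, 1.084])}
side {'vertical_fov': 56.09323854551177, 'cx': 262.59303404778916, 'cy': 191.67724952937965, 'R': array([[-0.937,  0.348, -0.002],
       [ 0.285,  0.765, -0.577],
       [-0.199, -0.542, -0.816]]), 't': array([ 0.471, -0.1  ,  1.508])}
wrist {'vertical_fov': 71.20779486715031, 'cx': 252.2546974767103, 'cy': 191.656362604167, 'R': array([[-0.397, -0.918,  0.002],
       [-0.887,  0.384,  0.257],
       [-0.237,  0.1  , -0.966]]), 't': array([ 0.625, -0.032,  0.39 ])}
{'time_s': 0.15, 'qpos': array([ 1.421,  0.385,  0.007, -0.   , -1.194, -0.259]), 'dq': array([ 0.001, -0.004,  0.003,  0.002,  0.001, -0.002]), 'joint_torque': array([  0.   , -39.105,  18.759,   4.222,   0.012,  -0.   ]), 'tool_pos': array([0.248, 0.573, 0.222]), 'tcp_rot': array([[-0.918, -0.001, -0.398],
       [ 0.398, -0.002, -0.918],
       [-0.   , -1.   ,  0.002]]), 'ft_force': array([0.854, 0.086, 0.078]), 'torque': array([-0.046,  0.004, -0.065]), 'finger_gap': 0.08726930148099739}
```

View pics/top0b.png

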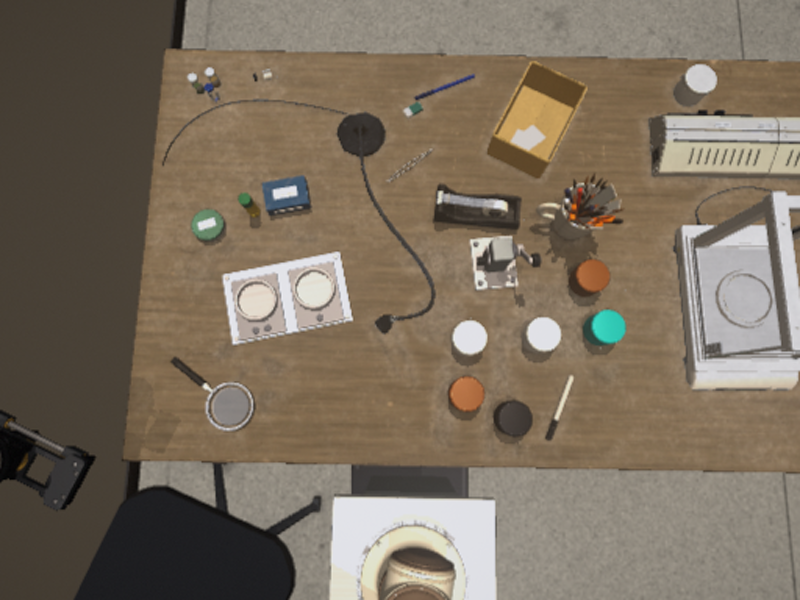

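View pics/side0b.png

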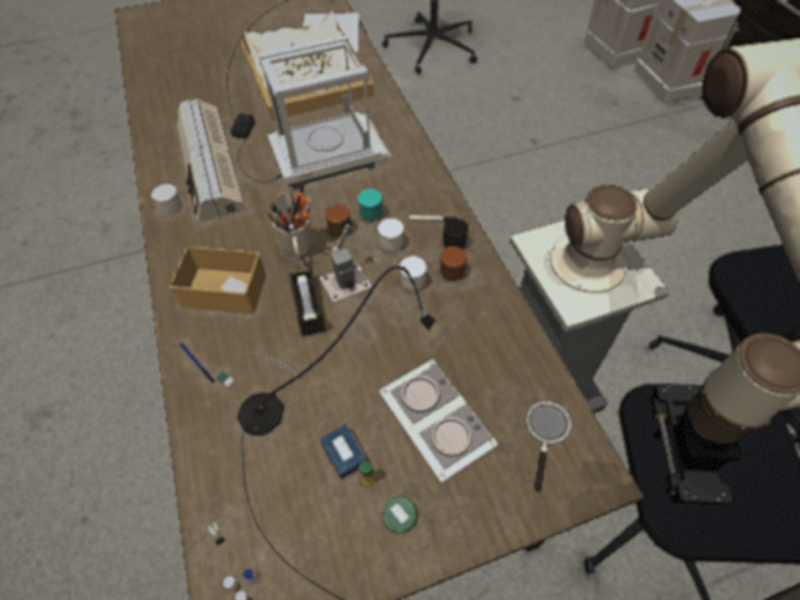

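View pics/wrist0b.png

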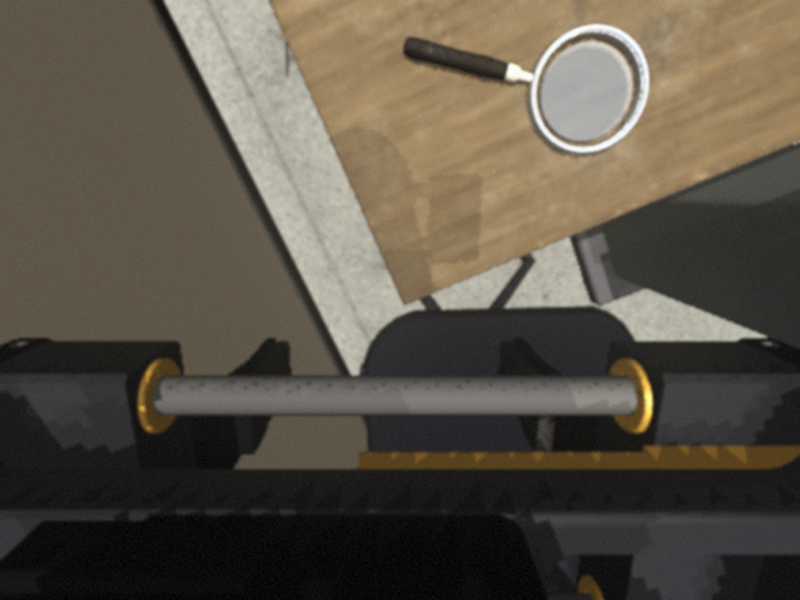

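The top picture (800-px scale) shows these jar-like things:
- White at (470,338) and (543,334).
- White at (700,80), far back, possibly a mug.
- Brown at (466,394) and (592,277), black at (514,419), turquoise at (607,327).
- A flat green puck at (208,225).

I choose the two white ones in the foreground and will check them in a crop.

Run:
```python
from h import *
im,c=load('top0'); 
def crop(im,x0,y0,w,h,s): return cv2.resize(im[y0:y0+h,x0:x0+w,::-1],(w*s,h*s),interpolation=cv2.INTER_CUBIC)
a=crop(im,270,130,150,150,4); b=crop(im,410,20,60,60,3); d=crop(im,135,155,100,70,4)
cv2.imwrite('pics/c1.png',a); cv2.imwrite('pics/c2.png',d)
s,_=load('side0'); cv2.imwrite('pics/c3.png',crop(s,80,100,230,150,3))
o=np.zeros((180,180,3),np.uint8);o[:]=b;cv2.imwrite('pics/c4.png',o)
```

```text
(no output)
```

View pics/c1.png

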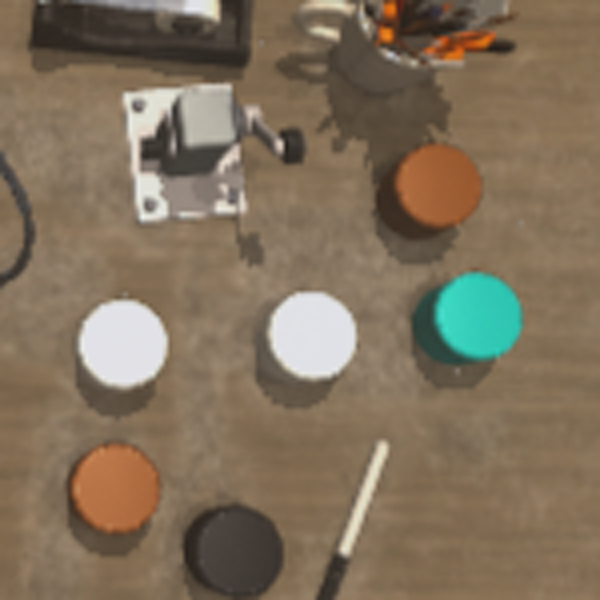

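View pics/c2.png

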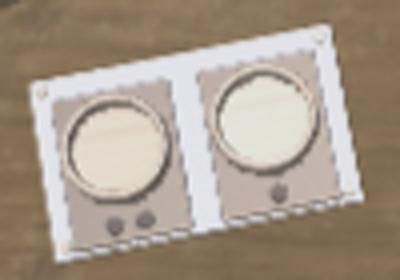

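View pics/c3.png

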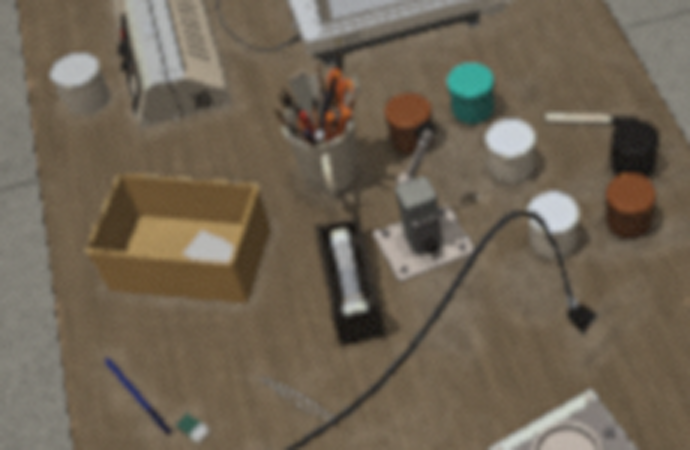

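The crops show two identical white lidded jars at native top pixels (301,216) and (348,214). The far white one at (448,51) is a taller pot and out of reach. Nest one (one dot) is the right (-y) nest at about (202,185), and nest two is at about (164,192). The lever's roller is at about (343,166). Next I measure.

```bash
python3 - <<'E'
from h import *
np.set_printoptions(precision=4,suppress=True)
def mask_c(im,pred,roi):
    x0,y0,x1,y1=roi; m=np.zeros(im.shape[:2],np.uint8); m[y0:y1,x0:x1]=pred(im[y0:y1,x0:x1].astype(int))*255
    cs,_=cv2.findContours(m,cv2.RETR_EXTERNAL,cv2.CHAIN_APPROX_NONE); return sorted(cs,key=cv2.contourArea)[::-1]
T,ct=load('top0'); S,cs=load('side0')
white=lambda a:(a.min(2)>180)
for roi in [(280,195,322,240),(330,195,372,240)]:
    k=mask_c(T,white,roi)[0]; e=cv2.fitEllipse(k); print('top lid',e,onz(ct,*e[0],.066))
# nests: ring floor bright in top
for n,roi in [('n2',(135,155,185,225)),('n1',(184,150,232,225))]:
    x0,y0,x1,y1=roi
    print(n)
hsv=cv2.cvtColor(T,cv2.COLOR_RGB2HSV)
print(T[192,150:232:2].tolist())
# base plate: white border contour
k=mask_c(T,lambda a:(a.min(2)>130),(130,150,240,230))[0]
r=cv2.minAreaRect(k); print('plate',r); b=cv2.boxPoints(r); print([onz(ct,*p,.006)[:2] for p in b], onz(ct,*r[0],.006))
k=mask_c(T,lambda a:(a.min(2)>120),(295,145,335,190))[0]
r=cv2.minAreaRect(k); print('foot',r); print([onz(ct,*p,.005)[:2] for p in cv2.boxPoints(r)])
# roller
k=mask_c(T,lambda a:(a.max(2)<75),(336,158,350,174))
for q in k[:2]:
    (u,v),rr=cv2.minEnclosingCircle(q); x,y,w,h=cv2.boundingRect(q); print('roller',u,v,rr,(x,y,w,h),onz(ct,u,v,.160))
E
python3 - <<'E'
from h import *
T,ct=load('top0'); S,cs=load('side0')
cv2.imwrite('pics/d1.png',cv2.resize(T[150:230,130:240,::-1],None,fx=7,fy=7,interpolation=cv2.INTER_NEAREST))
cv2.imwrite('pics/d2.png',cv2.resize(T[140:200,290:360,::-1],None,fx=10,fy=10,interpolation=cv2.INTER_NEAREST))
cv2.imwrite('pics/d3.png',cv2.resize(S[130:200,190:280,::-1],None,fx=8,fy=8,interpolation=cv2.INTER_NEAREST))
E
```

```text
top lid ((300.3111267089844, 215.23098754882812), (20.096874237060547, 20.855487823486328), 119.75971984863281) [ 0.4619 -0.1012  0.066 ]
top lid ((347.8363952636719, 213.123779296875), (19.913074493408203, 21.098026275634766), 137.35806274414062) [ 0.4709 -0.2458  0.066 ]
n2
n1
[[205, 191, 179], [118, 109, 102], [227, 219, 207], [226, 219, 206], [227, 218, 205], [227, 218, 204], [227, 218, 205], [227, 218, 205], [227, 218, 204], [227, 216, 203], [227, 218, 204], [227, 218, 204], [225, 213, 201], [178, 168, 162], [188, 173, 165], [209, 210, 218], [227, 227, 232], [227, 227, 232], [219, 219, 224], [194, 180, 172], [178, 164, 155], [197, 186, 176], [226, 227, 217], [227, 226, 216], [226, 227, 217], [226, 227, 216], [226, 226, 216], [226, 226, 215], [226, 225, 214], [224, 218, 204], [164, 156, 145], [137, 127, 120], [196, 181, 173], [197, 182, 173], [208, 208, 215], [226, 226, 232], [217, 216, 220], [132, 111, 87], [129, 109, 83], [127, 106, 81], [126, 105, 80]]
plate ((182.57693481445312, 190.3845977783203), (45.6950569152832, 79.03480529785156), 78.69007110595703)
[array([0.5888, 0.4166]), array([0.6455, 0.1658]), array([0.4974, 0.1314]), array([0.4431, 0.3769])] [0.5428 0.273  0.006 ]
foot ((315.46923828125, 167.7538604736328), (33.861480712890625, 27.783781051635742), 82.87498474121094)
[array([ 0.6766, -0.1067]), array([ 0.6901, -0.1981]), array([ 0.5766, -0.2099]), array([ 0.5636, -0.12  ])]
roller 342.0 166.5 4.031229019165039 (340, 163, 6, 8) [ 0.5927 -0.2094  0.16  ]
roller 336.5 165.0 1.1181340217590332 (336, 164, 2, 3) [ 0.5968 -0.1938  0.16  ]
```

View pics/d1.png

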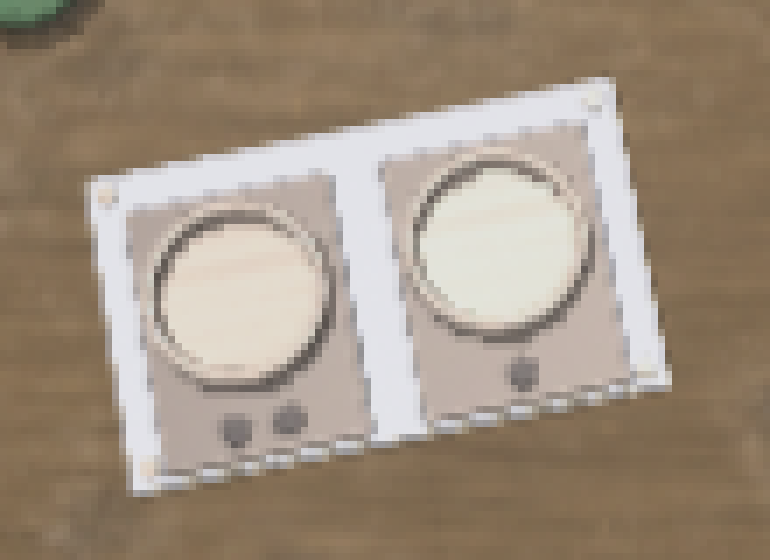

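View pics/d2.png

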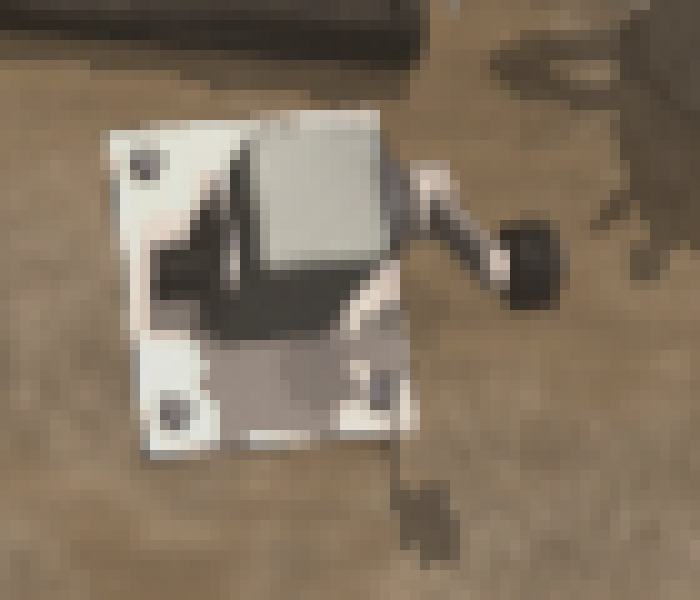

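View pics/d3.png

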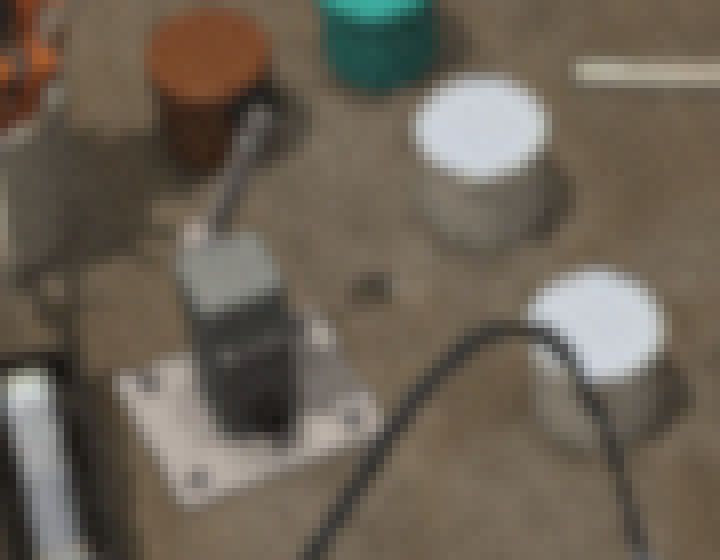

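Run:
```python
from h import *
np.set_printoptions(precision=4,suppress=True)
T,ct=load('top0'); S,cs=load('side0')
def rect(pts,z,lx,ly):
    P=np.array([onz(ct,*p,z)[:2] for p in pts]) # order: +x+y, +x-y, -x-y, -x+y
    c=P.mean(0); ex=(P[0]+P[1]-P[2]-P[3])/2; ey=(P[0]+P[3]-P[1]-P[2])/2
    print('c',c,'len',np.linalg.norm(ex),np.linalg.norm(ey),'yawx',np.degrees(np.arctan2(ex[1],ex[0])),'yawy',np.degrees(np.arctan2(-ey[0],ey[1])))
    return c,np.arctan2(-ey[0],ey[1])
d=lambda l,s,o:[(p[0]/s+o[0]-.5,p[1]/s+o[1]-.5) for p in l]
c,y=rect(d([(90,180),(610,78),(668,378),(133,487)],7,(130,150)),.006,.15,.25)
m=np.array([-np.sin(y),np.cos(y)])
print('nests from plate n2',c+.06*m,'n1',c-.06*m)
for n,p in [('n2 rim',(239,293)),('n1 rim',(499,239))]:
    q=d([p],7,(130,150))[0]; print(n,onz(ct,*q,.028))
for n,p in [('n2 floor',(244,297)),('n1 floor',(501,246))]:
    q=d([p],7,(130,150))[0]; print(n,onz(ct,*q,.015))
for n,p in [('dot1',(523,373)),('dot2a',(236,430)),('dot2b',(290,418))]:
    q=d([p],7,(130,150))[0]; print(n,onz(ct,*q,.012))
c,y=rect(d([(105,130),(382,108),(418,438),(148,458)],10,(290,140)),.006,.11,.09)
ex=np.array([np.cos(y),np.sin(y)]);ey=np.array([-ex[1],ex[0]])
print('pivot',c-.047*ey,'roller',c-.047*ey-.038*ex)
q=d([(535,265)],10,(290,140))[0];print('roller top',onz(ct,*q,.165))
h=d([(255,135),(378,120),(392,250),(270,265)],10,(290,140)); rect(h,.112,.044,.04)
print(-np.array(ct['R']).T@ct['t'])
# side cam lids
for p in [(481,128),(595,323)]:
    q=d([p],8,(190,130))[0]; print('side lid',onz(cs,*q,.066))
q=d([(262,110)],8,(190,130))[0];print('side roller',onz(cs,*q,.16))
```

```text
c [0.5462 0.2711] len 0.1457156320472991 0.24731957541819324 yawx 12.35691902979048 yawy 12.606751410277761
nests from plate n2 [0.5331 0.3296] n1 [0.5593 0.2125]
n2 rim [0.5347 0.3282 0.028 ]
n1 rim [0.5617 0.2115 0.028 ]
n2 floor [0.5351 0.3293 0.015 ]
n1 floor [0.561  0.2125 0.015 ]
dot1 [0.5026 0.2002 0.012 ]
dot2a [0.4741 0.3298 0.012 ]
dot2b [0.48   0.3055 0.012 ]
c [ 0.6261 -0.1597] len 0.11137138752394322 0.09026902742145919 yawx 6.0465926585866505 yawy 5.54134706627117
pivot [ 0.6307 -0.2065] roller [ 0.5928 -0.2101]
roller top [ 0.5929 -0.2111  0.165 ]
c [ 0.6277 -0.161 ] len 0.04031018172462323 0.03713969587394662 yawx 5.377724718088722 yawy 8.215587948233956
[0.3379 0.0275 1.1635]
side lid [ 0.4686 -0.2441  0.066 ]
side lid [ 0.4585 -0.1024  0.066 ]
side roller [ 0.5882 -0.2089  0.16  ]
```

```bash
cat >> h.py <<'E'
def tri(ca,pa,cb,pb):
    c1,d1=ray(ca,*pa);c2,d2=ray(cb,*pb)
    A=np.array([d1,-d2]).T; s=np.linalg.lstsq(A,c2-c1,rcond=None)[0]
    p,q=c1+s[0]*d1,c2+s[1]*d2; return (p+q)/2,np.linalg.norm(p-q)
def go(target,yaw=.1):
    s=arm.sense(); R=np.array(s['tcp_rot']); d=R.T@(np.array(target)-s['tool_pos'])
    w=cv2.Rodrigues(R.T@np.array([[np.cos(yaw),0,-np.sin(yaw)],[np.sin(yaw),0,np.cos(yaw)],[0,-1,0]]))[0].ravel()
    print('mm tool',np.round(d*1000,1),'rotvec',np.round(w,3),'t',round(s['time_s'],2),'pos',np.round(s['tool_pos'],4),'F',np.round(s['ft_force'],1),'gap',round(s['finger_gap'],4),'q',np.round(s['qpos'],2))
E
python3 - <<'E'
from h import *
_,a=load('top0');_,b=load('side0')
k=1/1.5625
for n,p,q in [('lamp head',(385,323),(428,321)),('neck apex?',(433,298),(400,268)),('pens right',(620,222),(285,200)),('mug ctr',(578,215),(293,225))]:
    print(n,tri(a,(p[0]*k,p[1]*k),b,(q[0]*k,q[1]*k)))
for p in [(466,394),(514,419),(607,327),(592,277)]: print(onz(a,p[0]*k,p[1]*k,.066))
# start -> tool deltas in initial frame
go([.461,-.101,.29])
E
```

```text
lamp head (array([0.48358421, 0.06424373, 0.06361455]), np.float64(0.004206166732482213))
neck apex? (array([ 0.51720706, -0.0247071 ,  0.17288366]), np.float64(0.0005113193002417101))
pens right (array([ 0.69995758, -0.40238193,  0.09347544]), np.float64(0.02184825998211972))
mug ctr (array([ 0.70683227, -0.31636197,  0.09008348]), np.float64(0.0063194560488910485))
[ 0.35125871 -0.09467984  0.066     ]
[ 0.30615663 -0.18551462  0.066     ]
[ 0.4849056  -0.37009983  0.066     ]
[ 0.58424959 -0.34503161  0.066     ]
mm tool [-463.3  -67.4  534. ] rotvec [-0.000e+00  2.633e+00 -2.000e-03] t 0.15 pos [0.2482 0.5731 0.2217] F [0.9 0.1 0.1] gap 0.0873 q [ 1.42  0.39  0.01 -0.   -1.19 -0.26]
```

```bash
python3 -m handwheel '-20 -22 24 0 0 0 0;-20 -22 24 0 0 0 0;-20 -23 24 0 0 0 0;-26 0 30 0 0 0 0;-26 0 30 0 0 0 0;-26 0 30 0 0 0 0;-26 0 30 0 0 0 0;-26 0 30 0 0 0 0;-26 0 30 0 0 0 0;-26 0 30 0 0 0 0' 15; python3 -m handwheel '-26 0 30 0 0 0 0;-26 0 30 0 0 0 0;-26 0 30 0 0 0 0;-26 0 30 0 0 0 0;-26 0 30 0 0 0 0;-26 0 30 0 0 0 0;-26 0 30 0 0 0 0;-26 0 30 0 0 0 0;-13 0 12 0 0 0 0;0 0 0 0 0 0 0'
python3 -m handwheel '0 0 0 0 .12 0 0;0 0 0 0 .12 0 0;0 0 0 0 .12 0 0;0 0 0 0 .12 0 0;0 0 0 0 .12 0 0;0 0 0 0 .12 0 0;0 0 0 0 .12 0 0;0 0 0 0 .12 0 0;0 0 0 0 .12 0 0;0 0 0 0 .12 0 0'; python3 -m handwheel '0 0 0 0 .12 0 0;0 0 0 0 .12 0 0;0 0 0 0 .12 0 0;0 0 0 0 .12 0 0;0 0 0 0 .12 0 0;0 0 0 0 .12 0 0;0 0 0 0 .12 0 0;0 0 0 0 .12 0 0;0 0 0 0 .07 0 0;0 0 0 0 0 0 0'
python3 - <<'E'
from h import *
go([.461,-.101,.29],.5)
im,c=snap('wrist','w1'); cv2.imwrite('pics/w1b.png',cv2.resize(im[:,:,::-1],(800,600)))
E
```

```text
time_s: 0.98
tool_pos: [0.3582, 0.2165, 0.2895]
tcp_rot: [[-0.918, 0.0, -0.397], [0.397, 0.0, -0.918], [0.0, -1.0, -0.0]]
ft_force: [1.6, 0.2, 0.8]
finger_gap: 0.0872
time_s: 1.82
tool_pos: [0.4616, -0.1035, 0.2887]
tcp_rot: [[-0.916, -0.001, -0.402], [0.402, -0.001, -0.916], [0.001, -1.0, 0.001]]
ft_force: [1.0, 0.3, 0.8]
finger_gap: 0.0871
time_s: 2.65
tool_pos: [0.4605, -0.0998, 0.2894]
tcp_rot: [[0.043, -0.0, -0.999], [0.999, 0.0, 0.043], [0.0, -1.0, 0.0]]
ft_force: [-0.2, -0.4, 0.3]
finger_gap: 0.0872
time_s: 3.48
tool_pos: [0.4606, -0.0998, 0.2894]
tcp_rot: [[0.876, -0.0, -0.482], [0.482, 0.0, 0.876], [-0.0, -1.0, 0.0]]
ft_force: [0.2, -0.4, 0.1]
finger_gap: 0.0869
mm tool [-0.2 -0.6 -1.2] rotvec [-0.     0.003 -0.   ] t 3.48 pos [ 0.4606 -0.0998  0.2894] F [ 0.2 -0.4  0.1] gap 0.0869 q [ 0.13  0.07 -0.23 -0.   -1.26 -1.2 ]
```

View pics/w1b.png

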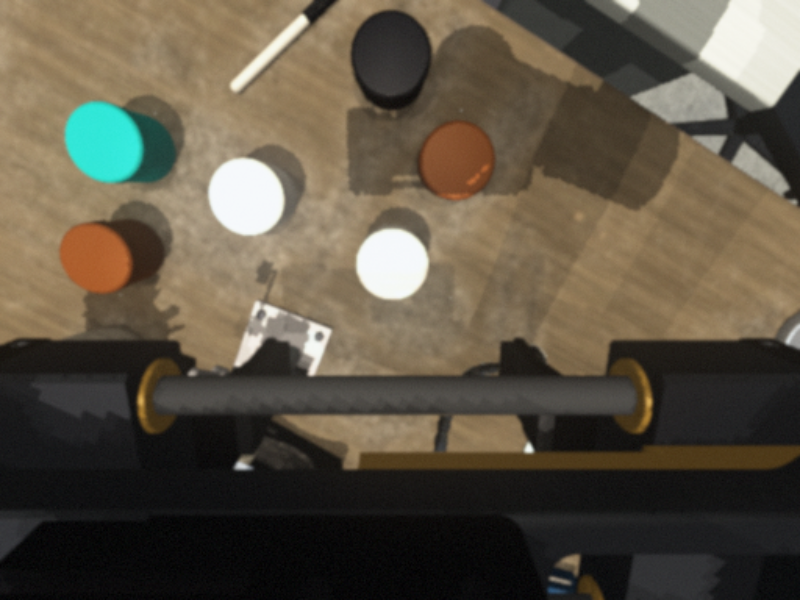

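The wrist view shows jar A at (392,263) and jar B at (247,196), with the switch foot at (285,338). I check the lid position by ray.

Run:
```python
from h import *
im,c=load('w1'); m=(im.min(2)>200).astype(np.uint8); m[220:]=0
cs,_=cv2.findContours(m,cv2.RETR_EXTERNAL,cv2.CHAIN_APPROX_NONE)
for k in cs:
    if 300<cv2.contourArea(k)<3000:
        e=cv2.fitEllipse(k); print(e,onz(c,*e[0],.066))
go([.461,-.101,.29],.5); go([.461,-.101,.037],.5)
```

```text
((250.61984252929688, 168.4846954345703), (43.7560920715332, 44.00847244262695), 103.6968994140625) [ 0.45889048 -0.10151493  0.066     ]
((157.0706024169922, 125.49159240722656), (44.96546173095703, 49.58463668823242), 142.54470825195312) [ 0.46866179 -0.24499302  0.066     ]
((484.47967529296875, 28.50197982788086), (60.47044372558594, 65.61930084228516), 26.484949111938477) [0.15555978 0.0735393  0.066     ]
mm tool [-0.2 -0.6 -1.1] rotvec [-0.     0.005 -0.   ] t 3.53 pos [ 0.4607 -0.0999  0.2894] F [ 0.1 -0.4  1. ] gap 0.0867 q [ 0.13  0.07 -0.23 -0.   -1.26 -1.2 ]
mm tool [-2.000e-01  2.524e+02 -1.200e+00] rotvec [-0.     0.005 -0.   ] t 3.53 pos [ 0.4607 -0.0999  0.2894] F [ 0.1 -0.4  1. ] gap 0.0867 q [ 0.13  0.07 -0.23 -0.   -1.26 -1.2 ]
```

```bash
python3 -m handwheel '-1 35 -1 0 0 0 0;0 35 0 0 0 0 0;0 35 0 0 0 0 0;0 35 0 0 0 0 0;0 35 0 0 0 0 0;0 25 0 0 0 0 0;0 20 0 0 0 0 0;0 17 0 0 0 0 0;0 15 0 0 0 0 0;0 0 0 0 0 0 0'; python3 -m handwheel '0 0 0 0 0 0 120;0 0 0 0 0 0 120;0 0 0 0 0 0 120;0 0 0 0 0 0 120;0 0 0 0 0 0 120;0 0 0 0 0 0 120' 20
```

```text
time_s: 4.37
tool_pos: [0.4583, -0.1017, 0.0349]
tcp_rot: [[0.875, -0.006, -0.483], [0.483, -0.0, 0.875], [-0.006, -1.0, 0.003]]
ft_force: [0.1, -0.4, -0.3]
finger_gap: 0.0868
time_s: 4.87
tool_pos: [0.4614, -0.1018, 0.0386]
tcp_rot: [[0.876, 0.002, -0.482], [0.482, 0.0, 0.876], [0.002, -1.0, -0.001]]
ft_force: [-1.1, 1.1, 6.1]
finger_gap: 0.0661
```

```bash
python3 -m handwheel '0 -10 0 0 0 0 120;0 -25 0 0 0 0 120;0 -35 0 0 0 0 120;0 -40 0 0 0 0 120;0 -40 0 0 0 0 120;0 -40 0 0 0 0 120;0 -35 0 0 0 0 120;0 -25 0 0 0 0 120;0 -2 0 0 0 0 120;0 0 0 0 0 0 120'
python3 - <<'E'
from h import *
go([.561,.212,.29],.5)
E
```

```text
time_s: 5.7
tool_pos: [0.4608, -0.1017, 0.2909]
tcp_rot: [[0.876, 0.004, -0.482], [0.482, 0.001, 0.876], [0.004, -1.0, -0.001]]
ft_force: [-0.4, 0.2, -2.9]
finger_gap: 0.0659
mm tool [238.9   1.6 226.7] rotvec [0.001 0.003 0.004] t 5.7 pos [ 0.4608 -0.1017  0.2909] F [-0.4  0.2 -2.9] gap 0.0659 q [ 0.13  0.07 -0.23 -0.   -1.26 -1.2 ]
```

```bash
python3 -m handwheel '12 0 12 0 0 0 120;20 0 19 0 0 0 120;24 0 23 0 0 0 120;26 0 24 0 0 0 120;26 0 24 0 0 0 120;26 0 24 0 0 0 120;26 0 24 0 0 0 120;26 0 24 0 0 0 120;22 0 22 0 0 0 120;16 0 16 0 0 0 120'; python3 -m handwheel '10 0 10 0 0 0 120;5 0 5 0 0 0 120;0 30 0 0 0 0 120;0 35 0 0 0 0 120;0 35 0 0 0 0 120;0 35 0 0 0 0 120;0 15 0 0 0 0 120;0 0 0 0 0 0 120;0 0 0 0 0 0 120'
python3 - <<'E'
from h import *
go([.561,.212,.14],.5)
for n in ['wrist','top','side']:
    im,c=snap(n,n+'2')
    if n=='wrist': cv2.imwrite('pics/w2b.png',cv2.resize(im[:,:,::-1],(800,600)))
    elif n=='top': cv2.imwrite('pics/t2b.png',cv2.resize(im[140:240,120:250,::-1],None,fx=6,fy=6,interpolation=cv2.INTER_CUBIC))
E
```

```text
time_s: 6.53
tool_pos: [0.5541, 0.194, 0.2863]
tcp_rot: [[0.876, -0.005, -0.483], [0.483, -0.002, 0.876], [-0.005, -1.0, 0.001]]
ft_force: [0.7, 0.1, -1.1]
finger_gap: 0.066
time_s: 7.28
tool_pos: [0.5603, 0.2109, 0.1389]
tcp_rot: [[0.877, -0.002, -0.481], [0.481, -0.002, 0.877], [-0.003, -1.0, -0.001]]
ft_force: [1.1, 0.7, -0.2]
finger_gap: 0.0662
mm tool [ 1.1 -1.1  0.6] rotvec [ 0.001  0.002 -0.003] t 7.28 pos [0.5603 0.2109 0.1389] F [ 1.1  0.7 -0.2] gap 0.0662 q [ 0.63  0.41 -0.17  0.   -0.99 -1.7 ]
```

View pics/w2b.png

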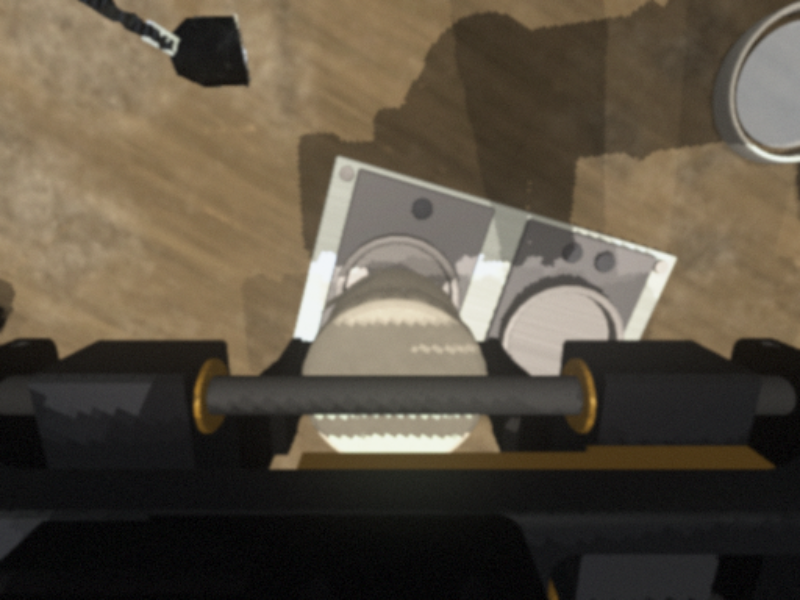

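View pics/t2b.png

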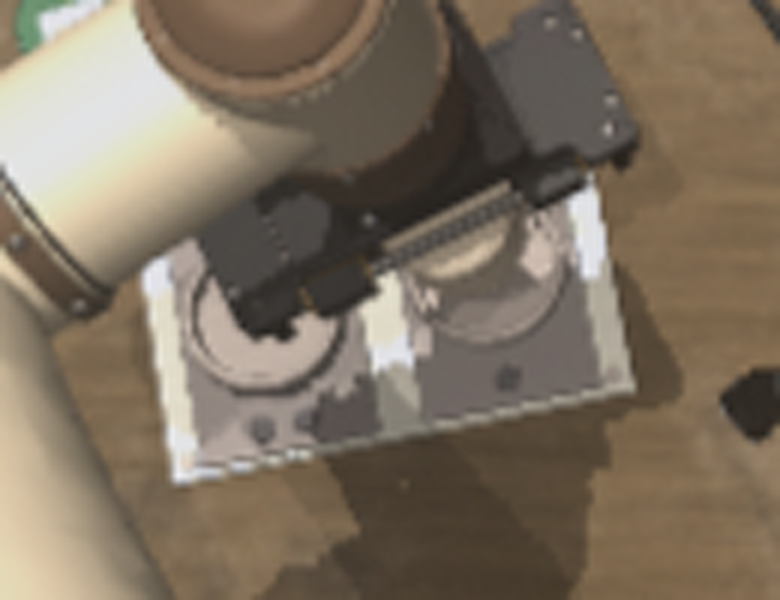

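The wrist picture shows the jar held upright over nest one, with dot one at (422,208) and the two dots at (571,251) and (604,261). I cross-check the nest centre from these.

Run:
```python
from h import *
im,c=load('wrist2'); k=1/1.5625
P=lambda u,v,z:onz(c,(u+.5)*k-.5,(v+.5)*k-.5,z)
d1=P(422,208,.012);da=P(571,251,.012);db=P(604,261,.012);d2=(da+db)/2
print('dots',d1,d2,np.linalg.norm(d1-d2)); e=(d2-d1)[:2];e/=np.linalg.norm(e); print('yaw',np.degrees(np.arctan2(-e[0],e[1])))
k1=P(338,156,.006);k2=P(677,259,.006); print('corners',k1,k2,np.linalg.norm(k1-k2))
e=(k2-k1)[:2];e/=np.linalg.norm(e);ex=np.array([e[1],-e[0]]);mid=(k1+k2)[:2]/2+.075*ex
print('n1',mid-.06*e,'n2',mid+.06*e,np.degrees(np.arctan2(-e[0],e[1])))
print('n2 floor',P(557,330,.028))
```

```text
dots [0.50039349 0.20088542 0.012     ] [0.47329184 0.31765993 0.012     ] 0.1198782201509726
yaw 13.06618958675593
corners [0.49800499 0.13535104 0.006     ] [0.44392691 0.37734028 0.006     ] 0.247958126659355
n1 [0.55724616 0.21414701] n2 [0.53107493 0.33125835] 12.597086169299757
n2 floor [0.52668555 0.32150307 0.028     ]
```

```bash
python3 -m handwheel '1 25 2.5 0 0 0 120;0 25 0 0 0 0 120;0 15 0 0 0 0 120;0 5 0 0 0 0 120;0 5 0 0 0 0 120;0 3 0 0 0 0 120;0 2 0 0 0 0 120;0 1 0 0 0 0 120;0 0 0 0 0 0 120'
python3 - <<'E'
from h import *
go([.560,.2135,.0545],.5)
im,c=snap('side','side3'); cv2.imwrite('pics/s3.png',cv2.resize(im[200:320,200:360,::-1],None,fx=5,fy=5,interpolation=cv2.INTER_CUBIC))
im,c=snap('wrist','w3'); cv2.imwrite('pics/w3b.png',cv2.resize(im[:,:,::-1],(800,600)))
E
```

```text
time_s: 8.18
tool_pos: [0.5607, 0.2151, 0.0593]
tcp_rot: [[0.876, 0.001, -0.482], [0.482, 0.001, 0.876], [0.001, -1.0, 0.0]]
ft_force: [0.7, 0.8, -1.5]
finger_gap: 0.0657
mm tool [-1.4  4.8 -1. ] rotvec [-0.     0.003  0.001] t 8.18 pos [0.5607 0.2151 0.0593] F [ 0.7  0.8 -1.5] gap 0.0657 q [ 0.64  0.5  -0.26  0.   -0.81 -1.7 ]
```

View pics/s3.png

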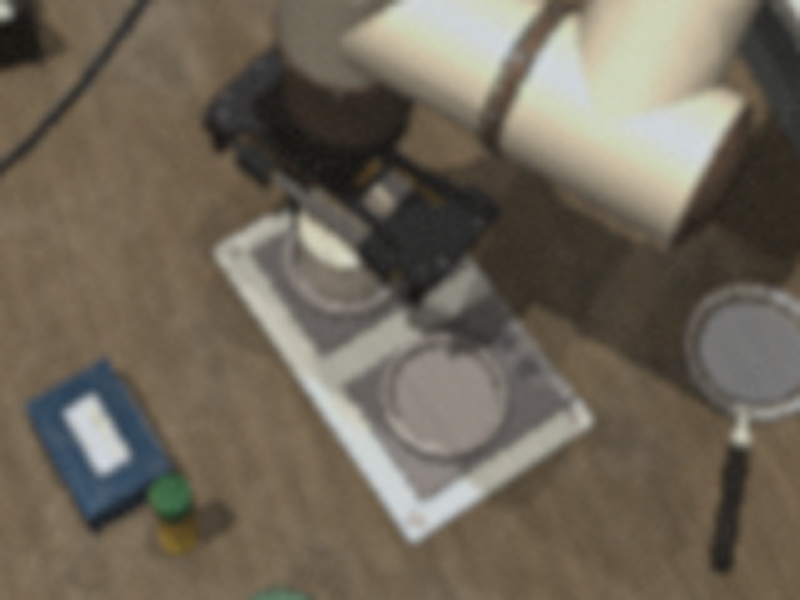

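View pics/w3b.png

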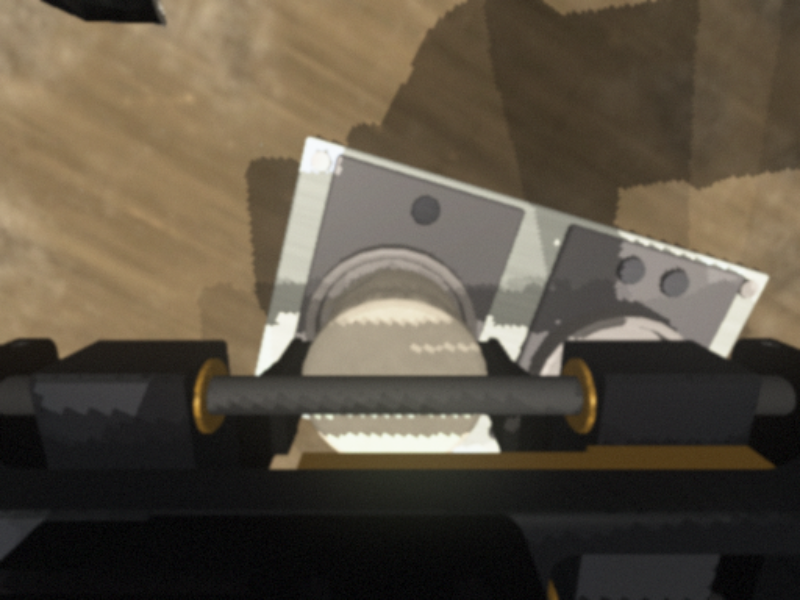

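The jar is inside ring one with no contact force, and is centred at about x 393 in the wrist view. I lower it the last 5 mm slowly.

```bash
python3 -m handwheel '-1 2 -.5 0 0 0 120;0 1 0 0 0 0 120;0 1 0 0 0 0 120;0 0 0 0 0 0 120;0 0 0 0 0 0 120'; python3 -m handwheel '0 1 0 0 0 0 120;0 0 0 0 0 0 120;0 0 0 0 0 0 120'
```

```text
time_s: 8.7
tool_pos: [0.5596, 0.2139, 0.0544]
tcp_rot: [[0.876, -0.0, -0.482], [0.482, -0.0, 0.876], [-0.0, -1.0, -0.0]]
ft_force: [0.3, -0.0, -0.3]
finger_gap: 0.0663
time_s: 8.95
tool_pos: [0.5598, 0.214, 0.0537]
tcp_rot: [[0.876, 0.0, -0.482], [0.482, 0.0, 0.876], [0.0, -1.0, -0.0]]
ft_force: [-0.5, 0.2, -0.3]
finger_gap: 0.066
```

```bash
python3 -m handwheel '0 1 0 0 0 0 120;0 0 0 0 0 0 120;0 0 0 0 0 0 120'; python3 -m handwheel '0 1 0 0 0 0 120;0 0 0 0 0 0 120;0 0 0 0 0 0 120'
```

```text
time_s: 9.2
tool_pos: [0.5598, 0.214, 0.0536]
tcp_rot: [[0.876, 0.001, -0.482], [0.482, 0.0, 0.876], [0.001, -1.0, -0.0]]
ft_force: [-3.4, 0.5, 5.3]
finger_gap: 0.0659
time_s: 9.45
tool_pos: [0.5599, 0.214, 0.0536]
tcp_rot: [[0.876, 0.001, -0.483], [0.483, 0.0, 0.876], [0.001, -1.0, -0.0]]
ft_force: [-3.5, -0.3, 9.8]
finger_gap: 0.0661
```

The z force rose to 9.8 N and the tool height stopped at 0.0536, so the jar is on the floor. I open gently and rise.

```bash
python3 -m handwheel '0 -1 0 0 0 0 110;0 0 0 0 0 0 90;0 0 0 0 0 0 60;0 0 0 0 0 0 0;0 0 0 0 0 0 0;0 0 0 0 0 0 0;0 -15 0 0 0 0 0;0 -25 0 0 0 0 0;0 -35 0 0 0 0 0;0 -40 0 0 0 0 0'; python3 -m handwheel '0 -40 0 0 0 0 0;0 -40 0 0 0 0 0;0 -40 0 0 0 0 0;0 -8 0 0 0 0 0;0 0 0 0 0 0 0'
python3 - <<'E'
from h import *
im,c=snap('wrist','w4'); cv2.imwrite('pics/w4b.png',cv2.resize(im[:,:,::-1],(800,600)))
go([.530,-.217,.29],.1)
E
```

```text
time_s: 10.28
tool_pos: [0.5585, 0.2132, 0.1665]
tcp_rot: [[0.876, -0.004, -0.482], [0.482, -0.003, 0.876], [-0.005, -1.0, -0.0]]
ft_force: [1.4, 0.3, 0.5]
finger_gap: 0.0869
time_s: 10.7
tool_pos: [0.5613, 0.2147, 0.2998]
tcp_rot: [[0.876, 0.008, -0.482], [0.482, 0.005, 0.876], [0.009, -1.0, 0.0]]
ft_force: [-0.0, 0.3, 0.2]
finger_gap: 0.0871
mm tool [-234.1    5.7 -363.5] rotvec [-0.001  0.403  0.003] t 10.75 pos [0.56   0.2143 0.2967] F [ 0.1  0.5 -0.1] gap 0.0872 q [ 0.64  0.3   0.07 -0.   -1.34 -1.7 ]
```

View pics/w4b.png

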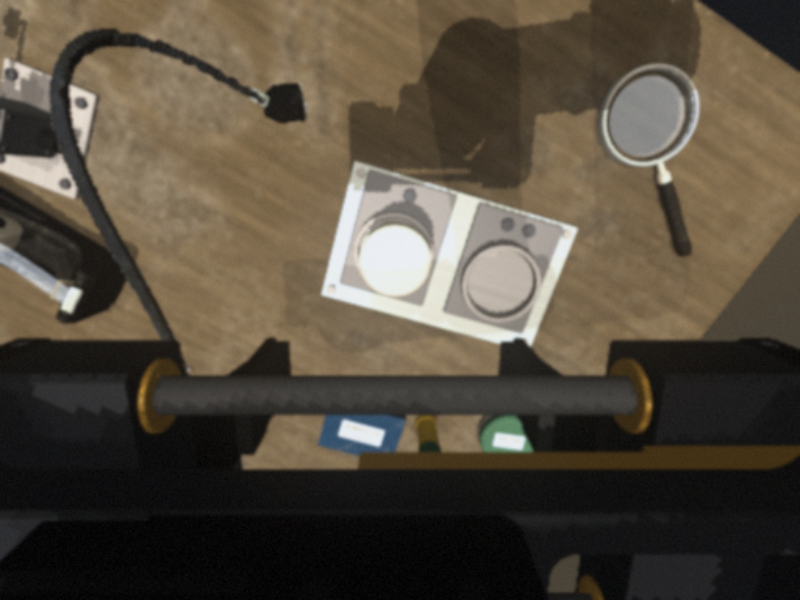

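Jar A sits upright in nest one at (394,257), and nest two is empty. Now the lever, with fingers shut and approached from the -x side.

```bash
python3 -m handwheel '-10 0 -17 0 0 0 255;-18 0 -31 0 0 0 255;-20 0 -34 0 0 0 255;-20 0 -34 0 0 0 255;-20 0 -34 0 0 0 255;-20 0 -34 0 0 0 255;-20 0 -34 0 0 0 255;-20 0 -34 0 0 0 255;-20 0 -34 0 0 0 255;-20 0 -34 0 0 0 255'; python3 -m handwheel '-18 0 -31 0 0 0 255;-14 0 -24 0 0 0 255;0 0 0 0 .1 0 255;0 0 0 0 .1 0 255;0 0 0 0 .1 0 255;0 0 0 0 .1 0 255;0 0 0 0 0 0 255'
python3 - <<'E'
from h import *
go([.548,-.2207,.155],.1)
E
```

```text
time_s: 11.58
tool_pos: [0.5479, -0.1588, 0.2931]
tcp_rot: [[0.876, -0.004, -0.482], [0.482, 0.001, 0.876], [-0.003, -1.0, 0.003]]
ft_force: [0.7, 0.7, -0.2]
finger_gap: 0.0283
time_s: 12.17
tool_pos: [0.5468, -0.2206, 0.2928]
tcp_rot: [[0.995, -0.005, -0.1], [0.1, 0.001, 0.995], [-0.005, -1.0, 0.002]]
ft_force: [0.1, 0.7, 0.4]
finger_gap: 0.0005
mm tool [  1.8 137.8  -0.4] rotvec [-0.002  0.001 -0.005] t 12.17 pos [ 0.5468 -0.2206  0.2928] F [0.1 0.7 0.4] gap 0.0005 q [-0.11  0.29  0.04 -0.   -1.33 -1.36]
```

```bash
python3 -m handwheel '0 30 0 0 0 0 255;0 35 0 0 0 0 255;0 30 0 0 0 0 255;0 20 0 0 0 0 255;0 15 0 0 0 0 255;0 7 0 0 0 0 255;0 0 0 0 0 0 255;0 0 0 0 0 0 255'
python3 - <<'E'
from h import *
go([.548,-.2207,.155],.1)
im,c=snap('top','t5'); cv2.imwrite('pics/t5.png',cv2.resize(im[120:220,270:390,::-1],None,fx=6,fy=6,interpolation=cv2.INTER_CUBIC))
im,c=snap('side','s5'); cv2.imwrite('pics/s5.png',cv2.resize(im[90:210,170:310,::-1],None,fx=5,fy=5,interpolation=cv2.INTER_CUBIC))
E
```

```text
time_s: 12.83
tool_pos: [0.5476, -0.2208, 0.1583]
tcp_rot: [[0.995, -0.001, -0.104], [0.104, -0.0, 0.995], [-0.001, -1.0, -0.0]]
ft_force: [0.1, -0.6, 0.6]
finger_gap: 0.0003
mm tool [0.4 3.3 0. ] rotvec [ 0.     0.004 -0.001] t 12.83 pos [ 0.5476 -0.2208  0.1583] F [ 0.1 -0.6  0.6] gap 0.0003 q [-0.11  0.38 -0.17  0.   -1.02 -1.36]
```

View pics/t5.png

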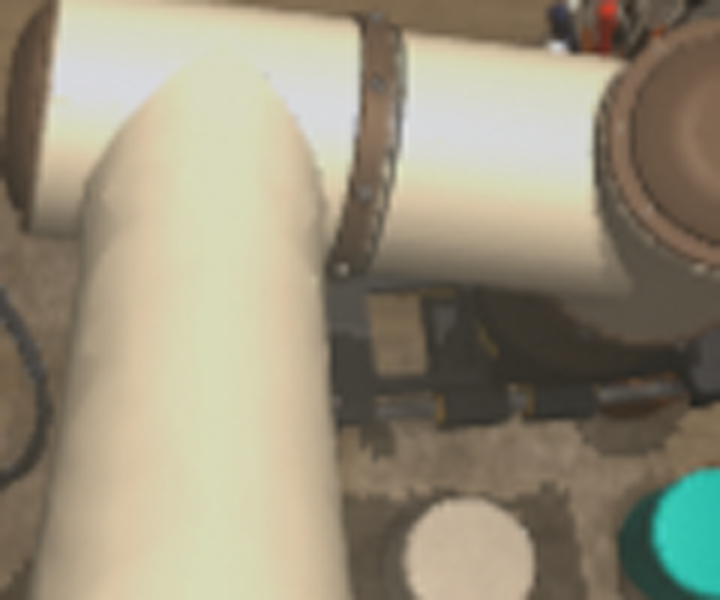

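View pics/s5.png

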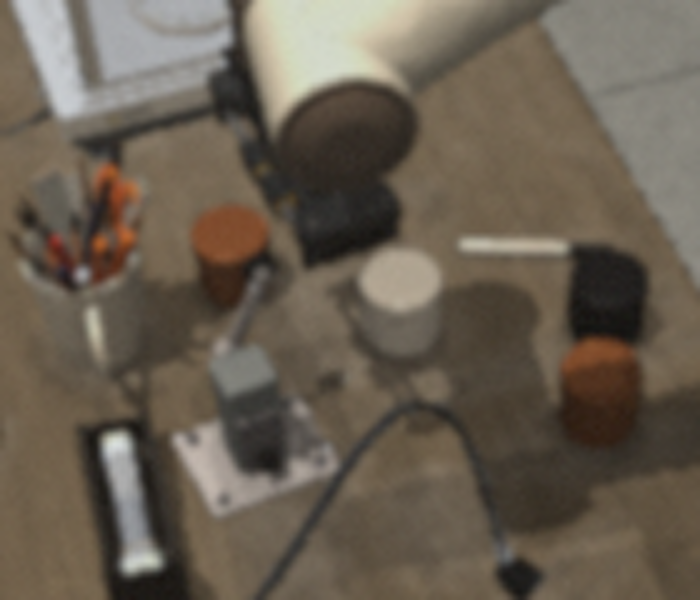

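The side view shows the lever at rest, its tip at (262,275), with the gripper just -x of it and nothing touching. I advance.

```bash
python3 -m handwheel '0 3 0 0 0 0 255;8 0 0 0 0 0 255;6 0 0 0 0 0 255;4 0 0 0 0 0 255;0 0 0 0 0 0 255'; python3 -m handwheel '4 0 0 0 0 0 255;2 0 0 0 0 0 255;0 0 0 0 0 0 255';python3 -m handwheel '4 0 0 0 0 0 255;2 0 0 0 0 0 255;0 0 0 0 0 0 255';python3 -m handwheel '6 0 0 0 0 0 255;4 0 0 0 0 0 255;0 0 0 0 0 0 255'
python3 - <<'E'
from h import *
go([.614,-.2139,.155],.1)
im,c=snap('side','s6'); cv2.imwrite('pics/s6.png',cv2.resize(im[90:210,170:310,::-1],None,fx=5,fy=5,interpolation=cv2.INTER_CUBIC))
E
```

```text
time_s: 13.35
tool_pos: [0.5668, -0.2188, 0.1556]
tcp_rot: [[0.995, 0.001, -0.103], [0.103, -0.0, 0.995], [0.001, -1.0, -0.0]]
ft_force: [0.6, 0.4, -0.4]
finger_gap: 0.0005
time_s: 13.6
tool_pos: [0.5705, -0.2182, 0.155]
tcp_rot: [[0.995, -0.003, -0.103], [0.103, 0.0, 0.995], [-0.003, -1.0, 0.001]]
ft_force: [-2.9, -0.9, 0.1]
finger_gap: 0.0003
time_s: 13.85
tool_pos: [0.5773, -0.2175, 0.1552]
tcp_rot: [[0.995, -0.001, -0.103], [0.103, 0.0, 0.995], [-0.001, -1.0, 0.0]]
ft_force: [-2.9, 0.6, -0.6]
finger_gap: 0.0003
time_s: 14.1
tool_pos: [0.5881, -0.2164, 0.1554]
tcp_rot: [[0.995, 0.0, -0.103], [0.103, 0.0, 0.995], [0.0, -1.0, 0.0]]
ft_force: [-2.9, -0.3, -0.2]
finger_gap: 0.0004
mm tool [26.   0.4 -0.2] rotvec [-0.     0.003  0.   ] t 14.1 pos [ 0.5881 -0.2164  0.1554] F [-2.9 -0.3 -0.2] gap 0.0004 q [-0.09  0.44 -0.08 -0.   -1.05 -1.37]
```

View pics/s6.png

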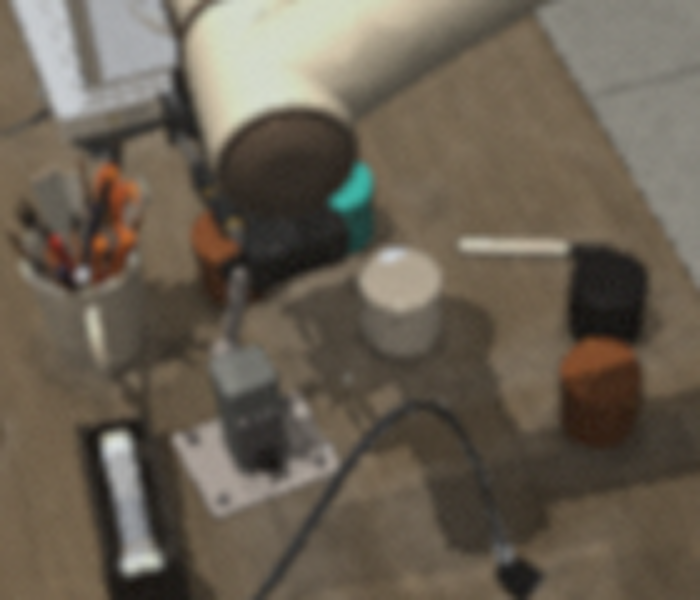

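The lever is following, with contact at 2.9 N (tool x about 0.570 at first touch, as predicted). I push a further 34 mm, to about 0.68 rad, and look.

```bash
python3 -m handwheel '8 0 0 0 0 0 255;8 0 0 0 0 0 255;7 0 0 0 0 0 255;5 0 0 0 0 0 255;3 0 0 0 0 0 255;2 0 0 0 0 0 255;0 0 0 0 0 0 255;0 0 0 0 0 0 255'
python3 - <<'E'
from h import *
go([.622,-.2139,.155],.1)
im,c=snap('side','s7'); cv2.imwrite('pics/s7.png',cv2.resize(im[90:210,170:310,::-1],None,fx=5,fy=5,interpolation=cv2.INTER_CUBIC))
ex=np.array([np.cos(.1),np.sin(.1),0]);P=np.array([.6307,-.2065,.09])
for a in [0,.5,.55,.7,.85,1.0]:
    q=proj(c,P+.08*(np.sin(a-.5)*ex+[0,0,np.cos(a-.5)])); print(a,[round((q[0]+.5-170)*5),round((q[1]+.5-90)*5)])
q=proj(c,P);print('pivot',[round((q[0]+.5-170)*5),round((q[1]+.5-90)*5)])
E
```

```text
time_s: 14.82
tool_pos: [0.6199, -0.213, 0.1553]
tcp_rot: [[0.995, -0.001, -0.103], [0.103, 0.0, 0.995], [-0.001, -1.0, 0.0]]
ft_force: [-4.0, 2.3, -0.5]
finger_gap: 0.0005
mm tool [ 2.   0.3 -1.1] rotvec [-0.     0.003 -0.001] t 14.82 pos [ 0.6199 -0.213   0.1553] F [-4.   2.3 -0.5] gap 0.0005 q [-0.08  0.49 -0.   -0.   -1.08 -1.38]
0 [258, 269]
0.5 [209, 276]
0.55 [204, 278]
0.7 [190, 285]
0.85 [176, 293]
1.0 [163, 302]
pivot [221, 346]
```

View pics/s7.png

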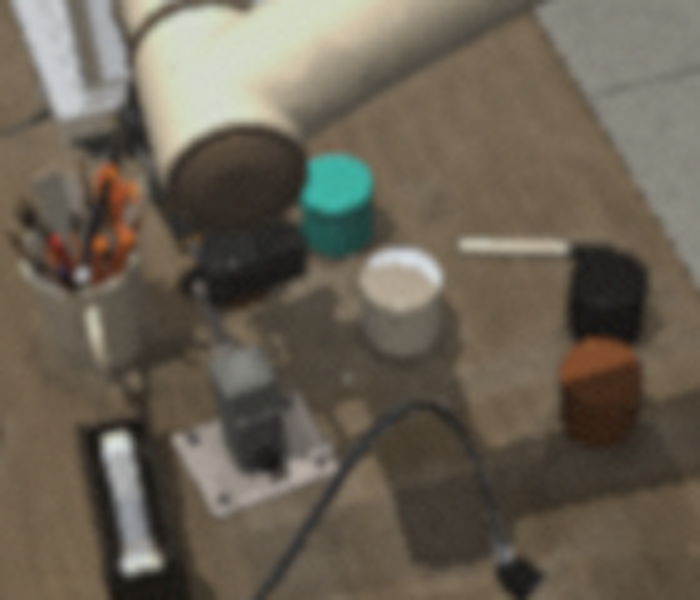

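The lever tip at (198,290) reads about 0.66 rad against the projected arc, and the tool geometry gives 0.65. That is past the click and well short of 1.0. I add 2 mm, hold about 0.75 s, then back off.

```bash
python3 -m handwheel '2 0 0 0 0 0 255;0 0 0 0 0 0 255;0 0 0 0 0 0 255;0 0 0 0 0 0 255;0 0 0 0 0 0 255;0 0 0 0 0 0 255;0 0 0 0 0 0 255;0 0 0 0 0 0 255;0 0 0 0 0 0 255;0 0 0 0 0 0 255'; python3 -m handwheel '-6 0 0 0 0 0 255;-10 0 0 0 0 0 255;-12 0 0 0 0 0 255;-12 0 0 0 0 0 255;-12 0 0 0 0 0 255;-12 0 0 0 0 0 255;-12 0 0 0 0 0 255;-8 0 0 0 0 0 255;0 0 0 0 0 0 255';  python3 - <<'E'
from h import *
go([.470,-.245,.155],.1)
im,c=snap('side','s8'); cv2.imwrite('pics/s8.png',cv2.resize(im[90:210,170:310,::-1],None,fx=5,fy=5,interpolation=cv2.INTER_CUBIC))
E
```

```text
time_s: 15.7
tool_pos: [0.6219, -0.2128, 0.1556]
tcp_rot: [[0.995, -0.0, -0.103], [0.103, 0.0, 0.995], [-0.0, -1.0, 0.0]]
ft_force: [-4.5, 2.7, 0.1]
finger_gap: 0.0003
time_s: 16.45
tool_pos: [0.5383, -0.2223, 0.1568]
tcp_rot: [[0.995, 0.004, -0.102], [0.102, -0.001, 0.995], [0.004, -1.0, -0.001]]
ft_force: [-0.1, 0.4, 0.5]
finger_gap: 0.0005
mm tool [-70.3   1.6 -15.6] rotvec [0.001 0.002 0.004] t 16.45 pos [ 0.5383 -0.2223  0.1568] F [-0.1  0.4  0.5] gap 0.0005 q [-0.11  0.37 -0.2   0.   -1.   -1.36]
```

View pics/s8.png

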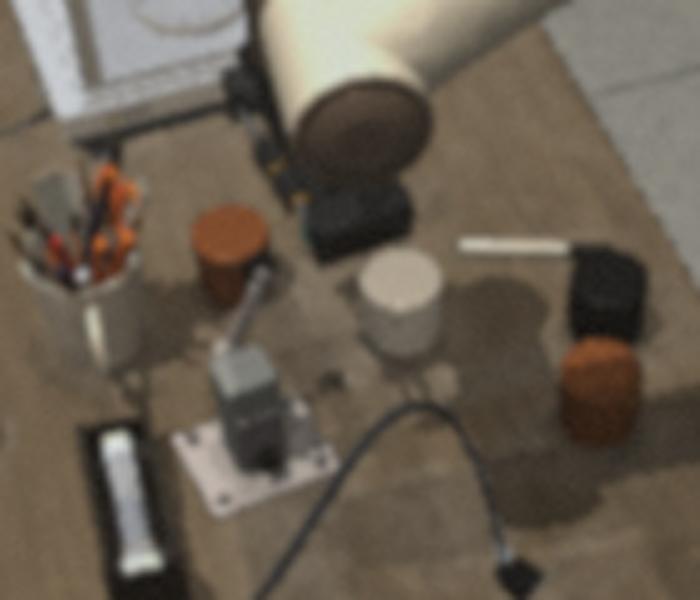

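The lever tip is back at (262,275), its rest position. Now jar B.

```bash
python3 -m handwheel '-12 0 -3 0 0 0 0;-20 0 -4 0 0 0 0;-20 0 -4 0 0 0 0;-12 0 -3 0 0 0 0;-6 0 -2 0 0 0 0;0 0 0 0 0 0 0;0 0 0 0 0 0 0;0 0 0 0 0 0 0;0 0 0 0 0 0 0'
python3 - <<'E'
from h import *
go([.4695,-.245,.0385],.1)
im,c=snap('wrist','w9'); cv2.imwrite('pics/w9b.png',cv2.resize(im[:,:,::-1],(800,600)))
E
```

```text
time_s: 17.25
tool_pos: [0.4716, -0.2446, 0.1555]
tcp_rot: [[0.995, 0.0, -0.103], [0.103, -0.0, 0.995], [0.0, -1.0, -0.0]]
ft_force: [-0.1, 0.5, -0.0]
finger_gap: 0.0524
mm tool [-2.20e+00  1.17e+02 -1.00e-01] rotvec [0.    0.003 0.   ] t 17.25 pos [ 0.4716 -0.2446  0.1555] F [-0.1  0.5 -0. ] gap 0.0524 q [-0.17  0.29 -0.32  0.   -0.96 -1.29]
```

View pics/w9b.png

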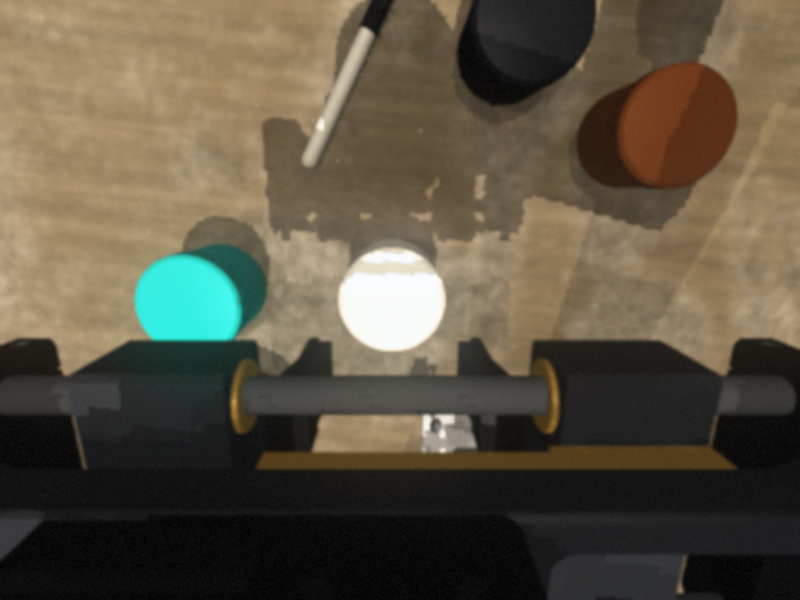

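Jar B is at (392,298), centred between the fingers (midline about 395). The fingers are still opening, so I wait before going down.

```bash
python3 -m handwheel '-2 15 0 0 0 0 0;0 15 0 0 0 0 0;0 10 0 0 0 0 0;0 5 0 0 0 0 0;0 0 0 0 0 0 0;0 0 0 0 0 0 0;0 0 0 0 0 0 0;0 0 0 0 0 0 0'; python3 -m handwheel '0 20 0 0 0 0 0;0 20 0 0 0 0 0;0 15 0 0 0 0 0;0 12 0 0 0 0 0;0 5 0 0 0 0 0;0 0 0 0 0 0 0;0 0 0 0 0 0 0'
```

```text
time_s: 17.97
tool_pos: [0.4693, -0.245, 0.1113]
tcp_rot: [[0.995, 0.002, -0.103], [0.103, -0.0, 0.995], [0.002, -1.0, -0.001]]
ft_force: [0.7, 0.5, -0.5]
finger_gap: 0.087
time_s: 18.55
tool_pos: [0.4692, -0.2451, 0.0391]
tcp_rot: [[0.995, 0.001, -0.103], [0.103, -0.0, 0.995], [0.001, -1.0, -0.001]]
ft_force: [1.2, -0.4, -0.2]
finger_gap: 0.0873
```

```bash
python3 -m handwheel '0 0 0 0 0 0 120;0 0 0 0 0 0 120;0 0 0 0 0 0 120;0 0 0 0 0 0 120;0 0 0 0 0 0 120;0 0 0 0 0 0 120' 20; python3 -m handwheel '0 -10 0 0 0 0 120;0 -25 0 0 0 0 120;0 -35 0 0 0 0 120;0 -40 0 0 0 0 120;0 -40 0 0 0 0 120;0 -40 0 0 0 0 120;0 -35 0 0 0 0 120;0 -25 0 0 0 0 120;0 -2 0 0 0 0 120;0 0 0 0 0 0 120'
python3 - <<'E'
from h import *
go([.534,.330,.29],.1)
E
```

```text
time_s: 19.05
tool_pos: [0.4691, -0.2451, 0.0392]
tcp_rot: [[0.995, 0.001, -0.103], [0.103, -0.0, 0.995], [0.001, -1.0, -0.001]]
ft_force: [-0.5, 0.8, 4.0]
finger_gap: 0.0655
time_s: 19.88
tool_pos: [0.4688, -0.2447, 0.2922]
tcp_rot: [[0.995, 0.004, -0.102], [0.102, 0.0, 0.995], [0.004, -1.0, -0.0]]
ft_force: [-0.7, -0.1, -2.2]
finger_gap: 0.0654
mm tool [123.7   2.5 565. ] rotvec [0.    0.003 0.004] t 19.88 pos [ 0.4688 -0.2447  0.2922] F [-0.7 -0.1 -2.2] gap 0.0654 q [-0.17  0.17 -0.11 -0.   -1.28 -1.29]
```

```bash
python3 -m handwheel '3 0 15 0 0 0 120;6 0 25 0 0 0 120;7 0 32 0 0 0 120;8 0 36 0 0 0 120;8 0 36 0 0 0 120;8 0 36 0 0 0 120;8 0 36 0 0 0 120;8 0 36 0 0 0 120;8 0 36 0 0 0 120;8 0 36 0 0 0 120'; python3 -m handwheel '8 0 36 0 0 0 120;8 0 36 0 0 0 120;8 0 36 0 0 0 120;8 0 36 0 0 0 120;7 0 32 0 0 0 120;6 0 28 0 0 0 120;4 0 20 0 0 0 120;2 0 12 0 0 0 120;1 0 6 0 0 0 120;0 0 0 0 0 0 120'
python3 - <<'E'
from h import *
go([.534,.331,.12],.1)
E
```

```text
time_s: 20.72
tool_pos: [0.5054, 0.0863, 0.2882]
tcp_rot: [[0.995, -0.005, -0.103], [0.103, -0.001, 0.995], [-0.005, -1.0, -0.001]]
ft_force: [1.2, -0.6, -1.5]
finger_gap: 0.0655
time_s: 21.55
tool_pos: [0.5334, 0.3311, 0.2887]
tcp_rot: [[0.995, -0.003, -0.103], [0.103, -0.002, 0.995], [-0.003, -1.0, -0.002]]
ft_force: [0.1, -0.4, -0.7]
finger_gap: 0.0656
mm tool [1.100e+00 1.687e+02 1.000e-01] rotvec [ 0.002  0.004 -0.003] t 21.55 pos [0.5334 0.3311 0.2887] F [ 0.1 -0.4 -0.7] gap 0.0656 q [ 0.81  0.36  0.13 -0.   -1.35 -2.28]
```

```bash
python3 -m handwheel '0 30 0 0 0 0 120;0 35 0 0 0 0 120;0 35 0 0 0 0 120;0 35 0 0 0 0 120;0 30 0 0 0 0 120;0 25 0 0 0 0 120;0 15 0 0 0 0 120;0 8 0 0 0 0 120;0 0 0 0 0 0 120;0 0 0 0 0 0 120'
python3 - <<'E'
from h import *
go([.534,.331,.0545],.1)
im,c=snap('wrist','w10'); cv2.imwrite('pics/w10b.png',cv2.resize(im[:,:,::-1],(800,600)))
E
```

```text
time_s: 22.38
tool_pos: [0.5345, 0.3302, 0.0783]
tcp_rot: [[0.995, 0.001, -0.102], [0.102, 0.0, 0.995], [0.001, -1.0, 0.0]]
ft_force: [1.5, -0.6, -1.1]
finger_gap: 0.0654
mm tool [-0.4 23.8  0.8] rotvec [-0.     0.002  0.001] t 22.38 pos [0.5345 0.3302 0.0783] F [ 1.5 -0.6 -1.1] gap 0.0654 q [ 0.81  0.52 -0.16  0.   -0.89 -2.28]
```

View pics/w10b.png

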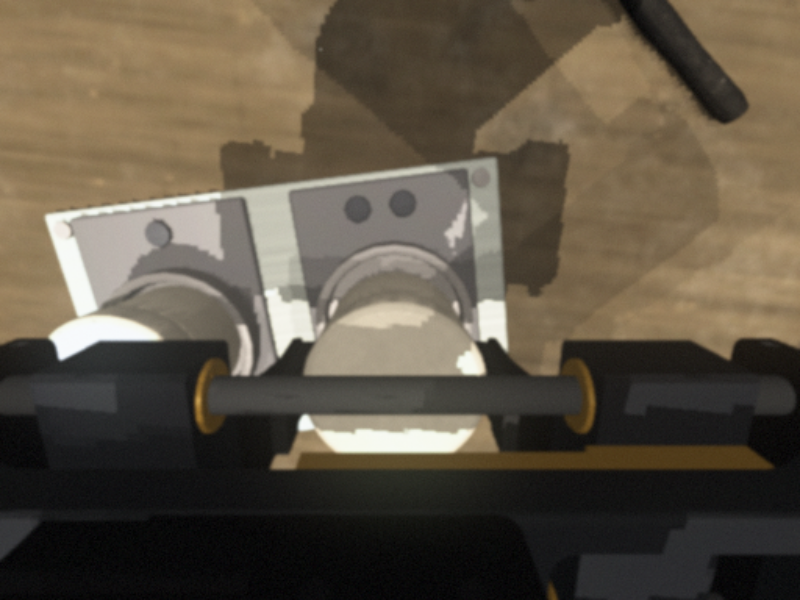

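Jar B is over the two-dot nest: ring centre about x 395, jar centre about 395, dots at (358,208) and (402,203). I lower it.

```bash
python3 -m handwheel '0 6 0 0 0 0 120;0 5 0 0 0 0 120;0 4 0 0 0 0 120;0 3 0 0 0 0 120;0 2 0 0 0 0 120;0 1 0 0 0 0 120;0 0 0 0 0 0 120;0 0 0 0 0 0 120'; python3 -m handwheel '0 1 0 0 0 0 120;0 1 0 0 0 0 120;0 0 0 0 0 0 120;0 0 0 0 0 0 120'; python3 -m handwheel '0 1 0 0 0 0 120;0 0 0 0 0 0 120;0 0 0 0 0 0 120'
```

```text
time_s: 23.1
tool_pos: [0.534, 0.3309, 0.0566]
tcp_rot: [[0.995, 0.0, -0.103], [0.103, -0.0, 0.995], [0.0, -1.0, -0.0]]
ft_force: [0.1, 0.4, -1.5]
finger_gap: 0.0654
time_s: 23.43
tool_pos: [0.5339, 0.3308, 0.0545]
tcp_rot: [[0.995, -0.0, -0.103], [0.103, -0.0, 0.995], [-0.0, -1.0, -0.0]]
ft_force: [-0.7, -0.3, -1.6]
finger_gap: 0.0654
time_s: 23.68
tool_pos: [0.5342, 0.3309, 0.0543]
tcp_rot: [[0.995, 0.001, -0.103], [0.103, 0.0, 0.995], [0.001, -1.0, 0.0]]
ft_force: [-0.4, -0.3, 3.0]
finger_gap: 0.0657
```

Floor contact: z force 3 N, height 0.0543 against the expected 0.0542. I release and rise.

```bash
python3 -m handwheel '0 0 0 0 0 0 110;0 0 0 0 0 0 90;0 0 0 0 0 0 60;0 0 0 0 0 0 0;0 0 0 0 0 0 0;0 0 0 0 0 0 0;0 -15 0 0 0 0 0;0 -25 0 0 0 0 0;0 -35 0 0 0 0 0;0 -40 0 0 0 0 0'; python3 -m handwheel '0 -40 0 0 0 0 0;0 -40 0 0 0 0 0;0 -40 0 0 0 0 0;-20 0 15 0 0 0 0;-35 0 20 0 0 0 0;-35 0 20 0 0 0 0;-35 0 20 0 0 0 0;-20 0 15 0 0 0 0;0 0 0 0 0 0 0;0 0 0 0 0 0 0'
python3 - <<'E'
from h import *
go([.534,.331,.0545],.1)
for n in ['wrist','top','side']:
    im,c=snap(n,n+'11'); cv2.imwrite('pics/%s11b.png'%n,cv2.resize(im[:,:,::-1],(800,600),interpolation=cv2.INTER_CUBIC))
E
```

```text
time_s: 24.52
tool_pos: [0.5328, 0.33, 0.1674]
tcp_rot: [[0.995, -0.004, -0.102], [0.102, -0.003, 0.995], [-0.004, -1.0, -0.003]]
ft_force: [1.7, 1.0, 0.3]
finger_gap: 0.0865
time_s: 25.35
tool_pos: [0.3794, 0.4062, 0.2886]
tcp_rot: [[0.994, 0.0, -0.105], [0.105, 0.0, 0.994], [0.0, -1.0, 0.0]]
ft_force: [-0.0, 0.4, 0.1]
finger_gap: 0.0873
mm tool [145.8 234.  -91.1] rotvec [-0.     0.006  0.   ] t 25.35 pos [0.3794 0.4062 0.2886] F [-0.   0.4  0.1] gap 0.0873 q [ 1.11  0.23 -0.05 -0.   -1.29 -2.58]
```

View pics/wrist11b.png

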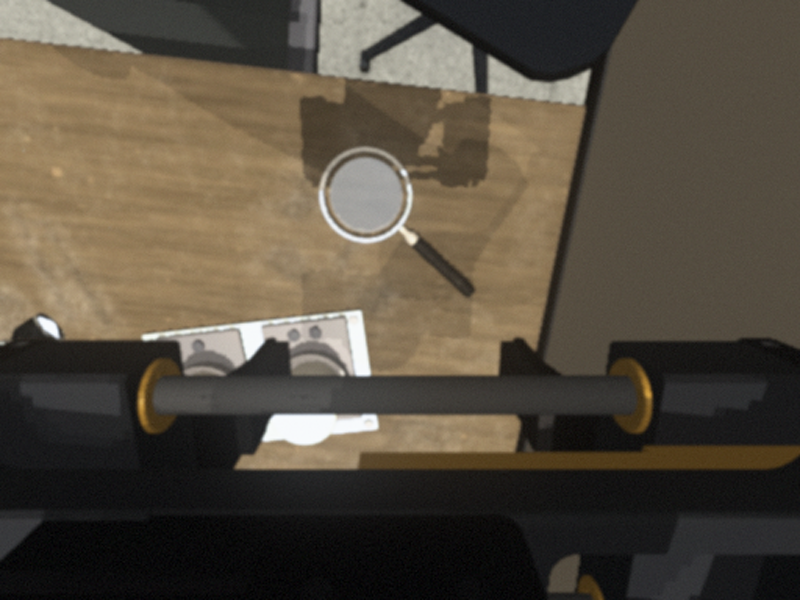

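View pics/top11b.png

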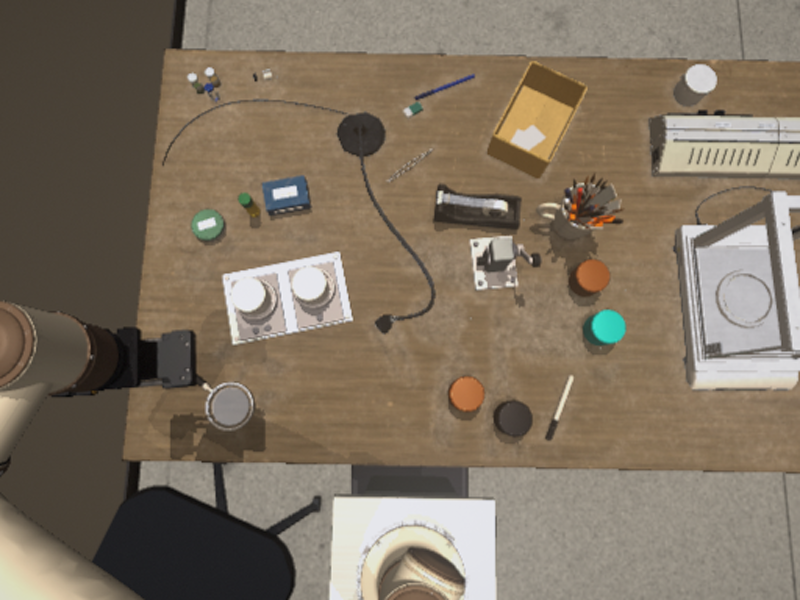

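View pics/side11b.png

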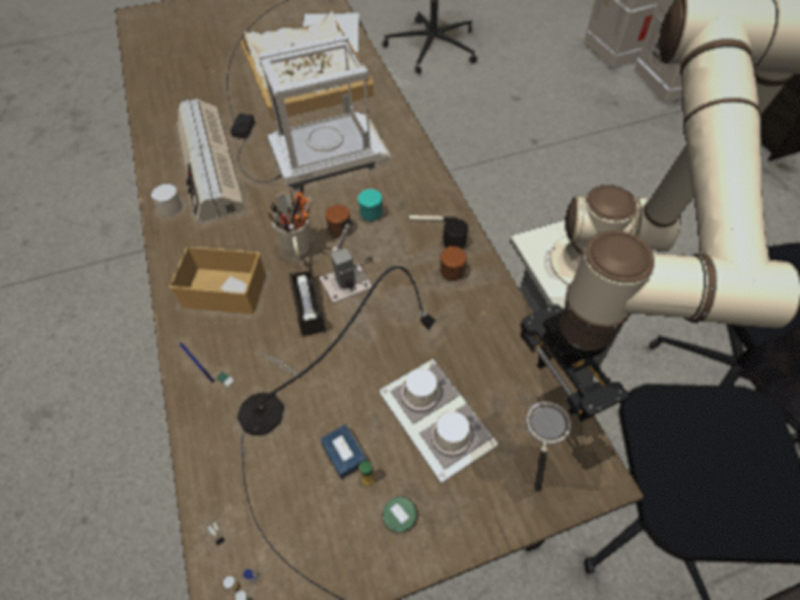

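The top view shows both jars upright in the nests at (313,286) and (251,297), the lever at rest at (533,260), and the bystanders where they were. One numeric check, then I hand in.

Run:
```python
from h import *
im,c=load('top11'); im0,_=load('top0')
for roi in [(144,170,180,205),(184,165,220,199)]:
    x0,y0,x1,y1=roi
    m=np.zeros(im.shape[:2],np.uint8); m[y0:y1,x0:x1]=(im[y0:y1,x0:x1].min(2)>215)
    k=max(cv2.findContours(m,0,1)[0],key=cv2.contourArea); e=cv2.minEnclosingCircle(k); print(e,onz(c,*e[0],.081))
d=(cv2.absdiff(im,im0).max(2)>40).astype(np.uint8); print([(cv2.boundingRect(k)) for k in cv2.findContours(d,0,1)[0] if cv2.contourArea(k)>8])
print(arm.sign_off())
```

```text
((163.0, 187.0), 23.345335006713867) [0.53885901 0.31701624 0.081     ]
((201.86734008789062, 181.5408172607422), 22.418752670288086) [0.55787998 0.19990121 0.081     ]
[(275, 362, 23, 22), (248, 359, 22, 17), (250, 351, 26, 19), (0, 322, 91, 62), (109, 289, 10, 5), (39, 286, 22, 40), (23, 279, 18, 10), (109, 261, 61, 34), (34, 250, 15, 4), (0, 246, 41, 67), (60, 214, 9, 23), (58, 210, 68, 40), (289, 205, 23, 29), (334, 203, 25, 29), (0, 201, 12, 34), (0, 193, 24, 54), (190, 179, 22, 23), (148, 178, 27, 30), (187, 171, 20, 18)]
the job is handed in; nothing more can be done
None
```

The job is handed in at about 25.5 s of the 66 s allowed, with no verdict reported. The first jar (jar A) stands in the one-dot nest and the second (jar B) in the two-dot nest. The switch was worked between the two placings, with nest two still empty.

- **Jars:** I lowered each until the force reading showed floor contact (about 10 N for the first, 3 N for the second), then opened the fingers. The last top and side pictures show both upright inside their rings.
- **Lever:** I pushed it to about 0.65–0.68 rad, judged from the tool position and the side picture, at about 4–5 N. It stayed past the click point for about 1 s and then sprang back to rest. I have no direct reading of the click itself.
- **Other things:** comparing the top pictures from before and after shows changes only at the jars' old and new places, the station, and the arm and its shadow. The lever is back at rest in the final pictures.
- **Check that failed:** my last numeric lid check came out 12–14 mm off in y. Its white mask ran into the bright base plate, fitting a circle of about 23 px radius where a lid is about 10 px. I discarded it and relied on the pictures, the tool heights and the force readings.

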